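# Push the ballast weights into a pen-stand base

## Task

The pen-stand base lies underside up, with two brass ballast weights resting on it, one near each end. Push the weights along the wood with a fingertip, gently, until each has dropped into a round recess of its own and lies flat and flush in it. Do not grip the weights or pick them up, do not push them off the base, and leave the other things on the table where they are.

Things in the scene. Friction and masses are not known exactly. Their poses are not given: they have to be found in the camera images.
- stand_base: mid-brown wooden pen-stand base lying underside up, fixed to the table on a thin black mat; 100 mm (its x) x 320 mm (its y), top face 24 mm above the table; origin on the table under its centre; x points away from the robot and y to the left when its yaw is 0 (yaw varies by up to about 0.45 rad either way); the recesses lie on its long centre line, 42 mm either side of the middle
- recess_left (a point): centre of the mouth of the left (+y) round recess in the base, level with the base's top face (24 mm above the table); the recess is 51 mm in diameter and 8 mm deep with a flat dark-stained floor and a plain edge (1 mm chamfer), so a disc lying in it is flush with the face; axes as the base's
- recess_right (a point): centre of the mouth of the right (-y) round recess in the base, level with the base's top face (24 mm above the table); the recess is 51 mm in diameter and 8 mm deep with a flat dark-stained floor and a plain edge (1 mm chamfer), so a disc lying in it is flush with the face; axes as the base's
- weight_left: loose round brass disc, 48 mm in diameter, 8 mm thick, about 0.12 kg, slides easily; starts flat on the top face of the wooden base near its left (+y) end; origin at the centre of its underside, z up through its axis
- weight_right: loose round brass disc, 48 mm in diameter, 8 mm thick, about 0.12 kg, slides easily; starts flat on the top face of the wooden base near its right (-y) end; origin at the centre of its underside, z up through its axis
- blank_beech: loose pale beech wood blank, 24 x 150 x 22 mm, lying beside the base; a bystander, origin at the centre of its underside
- nib_tin: loose flat closed metal nib tin, 62 x 96 x 18 mm, beside the base; a bystander, origin at the centre of its underside
- needle_file: loose needle file with a red handle, 11 x 145 x 11 mm, lying on the robot's side of the base; a bystander, origin at its middle, underside
- eraser: loose small blue and white eraser, 19 x 42 x 12 mm, on the robot's side of the base; a bystander, origin at the centre of its underside
- ink_bottle: loose ink bottle with a black cap, 54 x 114 x 100 mm, at the left of the table; a bystander, origin at the centre of its underside
- pen_hook: loose dark carved pen with a hooked end, 188 x 78 x 21 mm, at the left of the table; a bystander, origin at the centre of its underside
Not all that is in view belongs to the job. Leave any white look-alike of the weight_left alone. What is shaped like the weight_right but green is not meant.

How it is judged (in metres and radians):
At the end, for the whole second after the job is handed in: Each brass disc lies in a recess of its own: within 4 mm of its centre, its underside at least 6.5 mm below the base's top face, tilted less than 0.06 rad, at rest ((((horizontal distance between weight_left and recess_left below 0.004 m and z of weight_left in the frame of recess_left below -0.0065 m and angle between weight_left's own z axis and vertical below 0.06 rad and linear speed of weight_left below 0.01 m/s) and (horizontal distance between weight_right and recess_right below 0.004 m and z of weight_right in the frame of recess_right below -0.0065 m and angle between weight_right's own z axis and vertical below 0.06 rad and linear speed of weight_right below 0.01 m/s)) or ((horizontal distance between weight_left and recess_right below 0.004 m and z of weight_left in the frame of recess_right below -0.0065 m and angle between weight_left's own z axis and vertical below 0.06 rad and linear speed of weight_left below 0.01 m/s) and (horizontal distance between weight_right and recess_left below 0.004 m and z of weight_right in the frame of recess_left below -0.0065 m and angle between weight_right's own z axis and vertical below 0.06 rad and linear speed of weight_right below 0.01 m/s)))); the robot touches nothing.
It fails at once if a weight is picked up (its underside centre more than 10 mm above the base's top face) (z of any of weight_left, weight_right in the frame of stand_base above 0.034 m).
It fails at once if a weight is pushed off the base (z of any of weight_left, weight_right in the frame of stand_base below 0.01 m).
It fails at once if a weight is squeezed or pushed hard (more than 30 N from the fingers) (contact force between the fingers and weight_left above 30 N or contact force between the fingers and weight_right above 30 N).
It fails at once if another thing is moved more than 15 mm (distance of any of blank_beech, nib_tin, needle_file, eraser, ink_bottle, pen_hook from where it was at the start of the episode above 0.015 m).
It also fails if it takes over 64 s, if anything falls off the work surface, if the arm or the gripper's body presses on something with over 40 N, if the wrist force passes 120 N, or if a joint passes its speed limit or range.

## Robot

A 6-joint arm with a two-finger parallel gripper is mounted at the origin on a cart in front of the work surface, level with it; the furniture and walls round the work are solid. World frame = base frame: x ahead of the robot, y to its left, z up, the work surface at z = 0. Lengths are in mm, angles in rad, forces in N, time in s.
With the tool pointing down it reaches from about 400 to 825 mm from the base axis. Payload 7 kg.
Tool frame: the origin (TCP) lies between the finger pads; the fingertips stand 8 mm ahead of it and the grasp point (between the pads) lies 11 mm behind it; z points along the fingers, y is the direction in which the jaws open and shut (so a half turn about z gives the same grasp; the last joint's range is limited). The gripper opens to 88 mm and grips with 3 to 60 N. Pads are 19 mm wide; open, the fingers measure 130 mm over their backs; the gripper's body (78 mm by 193 mm) begins 47 mm behind the grasp point.
Start: joints at [1.522, 0.359, 0.012, 0, -1.224, -0.288], TCP at [223.074, 637.05, 234.561] pointing down, gripper open.
Joint ranges: [-3.07, 3.07], [-1.43, 2.12], [-1.02, 1.25], [-3.03, 1.67], [-3.05, -0], [-3.03, 3.03]. Speed limits (rad/s): [2.39, 2.39, 3.01, 3.14, 3.14, 3.14].

## Interface

Orientations are given as a rotation vector (axis times angle).
In Python, from rig import bot gives the robot as it stands. The module is installed in compiled form; this text tells all that it offers.
- The arm moves only by the tool step_arm, never from a script. Its argument "targets" is a list of rows, each a list of 5 numbers: the shift along the tool's x, y, z each as a share of 250 mm, from -1 to 1, then the turn about the tool's z as a share of 2 pi rad, from -1 to 1, then the opening, from 0 (shut) to 1 (fully open). In form: [[dx, dy, dz, turn, claw], ...]. A call has exactly 5 rows; each row shifts and turns the commanded pose from where the row before left it, along the tool's axes as they then stand; what a row does not reach is not made up. A row lasts 1/12 s, in which the tool goes at most 41.7 mm and 7.16 degrees, less where a joint would pass 70% of its speed; a pose out of reach is approached as far as the arm can. A call with a number of a shift or a turn outside -1 to 1 is refused whole. A call with a gripper value outside its range is refused whole. The fingers move at their own pace and stop on an object; "squeeze" is the grip in N (left out, the last holds). Time passes only in rows, so rows that do not move let the fingers close, or fill a call up. It gives the time, the measured TCP pose, the force and the opening at its end, in the units of the state.
- bot.get_state(): the state, without advancing time (a new reading comes with each control period).
- bot.get_image(name): name is "scene" or "top" or "wrist"; returns a dict with "frame" (400x640x3 uint8, red, green, blue), "range_z" (400x640 float32, mm along the optical axis (not along the pixel's ray), 0 where there is no reading), "camera_matrix" (3x3 intrinsics, pixels), "xyz" and "attitude" of the camera in the world. Camera axes: x right, y down, z forward; pixel columns grow to the right and rows downward; lengths in mm; the calibration is good to about 2 mm. The wrist camera is an equidistant fisheye: a pixel r from the principal point sees the ray r / f radians off the axis. A picture is of the moment at which its call begins.
- bot.finish_job(): hands the job in, once; it reports no verdict.
The state is a dict: "clock": time; "joint_pos": joint angles; "joint_velocities": joint speeds; "joint_torque": joint torques, N m; "position": TCP position; "orientation": TCP orientation; "contact_force": force on the tool from outside, world axes, zero at the start; "moment": the same for the moment, N m; "gripper_width": finger opening in mm.
Only numpy, scipy, OpenCV 4.12 (cv2) and the standard library are available. Lean on these libraries where they do the work, as an engineer would, in place of code of your own. Each camera call takes 0.05 s, during which the arm holds its last target.

## Working session

There is one attempt and no reset: what is moved stays moved. The work goes in short steps, Python scripts to look and compute and a tool call to move; the robot and the scene stay as the last step left them, time stands still between calls to the robot, and variables do not carry over. Pictures are saved under pics/ and viewed, and the job is handed in when it is done.

Besides the shell and the picture viewer there is one more tool, called after "Request:" as a command line: name --pt "numbers of a row" for each row, then --argument value for the rest. step_arm: Moves the arm, as the interface text tells. Shift numbers are shares of 250 mm and turn numbers shares of 2 pi rad, none past 1 either way. Its arguments: {"type":"object","properties":{"targets":{"type":"array","items":{"type":"array","items":{"type":"number","minimum":-1,"maximum":1}}},"squeeze":{"type":"number"}},"required":["targets"]}

```bash
mkdir -p pics
cat > h.py <<'E'
import numpy as np,cv2
from scipy.spatial.transform import Rotation as R
from rig import bot
def rot(a):
    a=np.array(a,float)
    return a if a.shape==(3,3) else R.from_rotvec(a).as_matrix()
def ontoplane(im,uv,z):
    K=im["camera_matrix"];uv=np.atleast_2d(uv).astype(float)
    d=np.c_[(uv[:,0]-K[0,2])/K[0,0],(uv[:,1]-K[1,2])/K[1,1],np.ones(len(uv))]@rot(im["attitude"]).T
    o=np.array(im["xyz"]);return o+d*((z-o[2])/d[:,2])[:,None]
def save(im,n): cv2.imwrite(f"pics/{n}.png",im["frame"][:,:,::-1])
E
python3 - <<'E'
from h import *
for n in("top","scene"):
    im=bot.get_image(n);save(im,n+"0");print(n,im["xyz"],im["attitude"],im["camera_matrix"])
print(bot.get_state())
E
```

```text
top [ 521.65523299   94.9901631  1104.12534903] [-2.16197747  2.21770446 -0.09916423] [[406.05353788   0.         324.68280403]
 [  0.         406.05353788 199.30590946]
 [  0.           0.           1.        ]]
scene [-68.5239752  465.17140479 493.76292364] [-1.2205294   2.02823963 -1.15219098] [[388.33073554   0.         313.17991762]
 [  0.         388.33073554 195.50535523]
 [  0.           0.           1.        ]]
{'clock': 0.1, 'joint_pos': array([ 1.52209401e+00,  3.59337574e-01,  1.11545634e-02, -3.11860255e-04,
       -1.22413566e+00, -2.88090395e-01]), 'joint_velocities': array([ 0.00053576, -0.00261083,  0.00324782,  0.00163742,  0.00088082,
        0.00128314]), 'joint_torque': array([-1.30399680e-03, -5.84166312e+01,  2.93749040e+01,  7.01554477e+00,
        1.01232881e-02, -4.22094922e-05]), 'position': array([222.95006983, 636.65374644, 233.70313635]), 'orientation': array([ 3.09560168e+00, -5.26441132e-01, -1.71681066e-04]), 'contact_force': array([-0.2134588 ,  0.04875483,  0.05785595]), 'moment': array([-0.01294529, -0.02769105, -0.0507178 ]), 'gripper_width': 87.58582534435618}
```

View pics/top0.png

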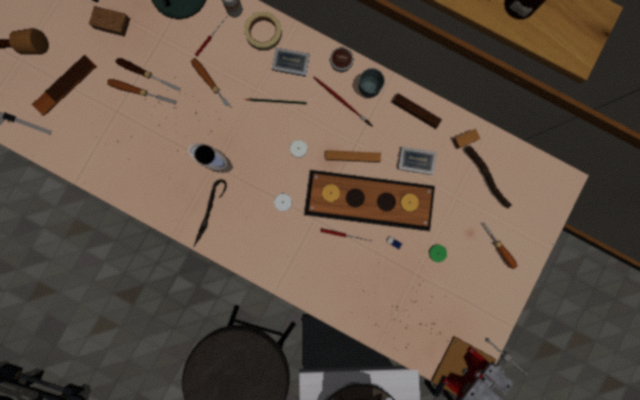

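View pics/scene0.png

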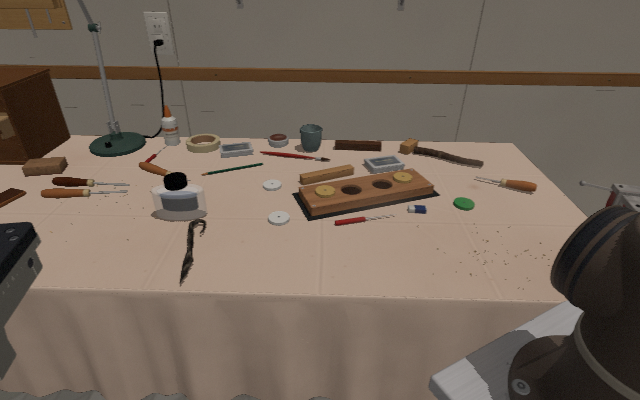

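```bash
cat >> h.py <<'E'
def measure(tag,im=None):
    im=im or bot.get_image("top")
    f=im["frame"];hsv=cv2.cvtColor(f,cv2.COLOR_RGB2HSV)
    x0,y0,x1,y1=295,160,445,240
    big=cv2.resize(f[y0:y1,x0:x1],None,fx=5,fy=5,interpolation=cv2.INTER_CUBIC)
    cv2.imwrite(f"pics/{tag}.png",big[:,:,::-1])
    h=cv2.cvtColor(big,cv2.COLOR_RGB2HSV)
    def comps(m,z,mn,nm):
        cs,_=cv2.findContours(m.astype(np.uint8),cv2.RETR_EXTERNAL,cv2.CHAIN_APPROX_NONE)
        for c in cs:
            if cv2.contourArea(c)<mn*25: continue
            p=(c[:,0,:]+.5)/5-.5+[x0,y0]
            w=ontoplane(im,p,z)[:,:2].astype(np.float32)
            (cx,cy),(a,b),ang=cv2.fitEllipse(w) if nm!="base" else cv2.minAreaRect(w)
            print(nm,"px",p.mean(0).round(1),"world",round(cx,1),round(cy,1),"size",round(a,1),round(b,1),round(ang,2))
    V=h[:,:,2];S=h[:,:,1];H=h[:,:,0]
    print("V",V.min(),V.max())
    comps((H>15)&(H<30)&(S>110)&(V>110),32,60,"brass")
    comps((V<60),20,60,"dark")
    wood=cv2.morphologyEx(((V>70)&(S>120)).astype(np.uint8),cv2.MORPH_CLOSE,np.ones((9,9)))
    comps(wood,24,2000,"base")
    return im,big,h
E
python3 - <<'E'
from h import *
im,big,h=measure("m0")
for p in((331,193),(410,202),(355,197),(386,201),(370,186),(345,210),(305,200),(335,157)):
    print(p,h[(p[1]-160)*5,(p[0]-295)*5] if p[1]>=160 else '',im["frame"][p[1],p[0]],im["range_z"][p[1],p[0]])
E
```

```text
V 8 160
brass px [409.6 202.2] world 589.6 -147.0 size 47.3 49.3 71.42
brass px [330.5 192.7] world 620.0 62.0 size 48.0 48.8 21.82
dark px [369.1 200. ] world 599.0 -41.4 size 133.7 432.9 171.18
base px [370.2 199.5] world 600.2 -44.1 size 320.9 100.7 81.15
(331, 193) [ 18 149 120] [124  96  50] 1075.8706
(410, 202) [ 18 156 126] [128  97  49] 1077.7681
(355, 197) [  8 109  28] [28 18 15] 1096.9807
(386, 201) [  9 123  27] [27 19 13] 1092.0355
(370, 186) [ 12 170 105] [103  61  34] 1087.5703
(345, 210) [ 12 167 116] [116  71  40] 1085.0521
(305, 200) [ 13  77 116] [95 79 67] 1104.4885
(335, 157)  [107  69  35] 1096.4266
```

View pics/m0.png

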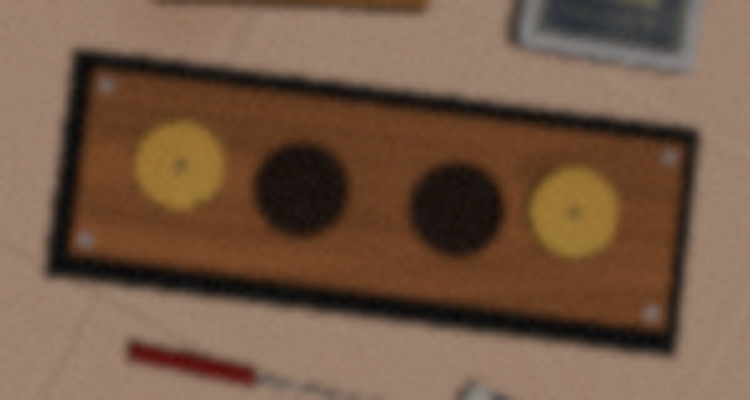

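```bash
sed -i 's/RETR_EXTERNAL/RETR_LIST/; s/mn\*25: continue/mn*25 or (nm=="dark" and cv2.contourArea(c)>600*25): continue/' h.py
python3 - <<'E'
from h import *
im,big,h=measure("m1")
c=np.array([600.2,-44.1]);a=np.deg2rad(81.15);u=np.array([np.cos(a),np.sin(a)]);n=np.array([u[1],-u[0]])
print("rec",c+42*u,c-42*u)
for w,r in(((620,62),c+42*u),((589.6,-147),c-42*u)):
    d=r-np.array(w);print(np.linalg.norm(d),d/np.linalg.norm(d),"base y,x of disc",(np.array(w)-c)@u,(np.array(w)-c)@n,"start tip",np.array(w)-d/np.linalg.norm(d)*40)
print(R.from_rotvec(bot.get_state()["orientation"]).as_matrix().round(3))
E
```

```text
V 6 160
brass px [409.6 202.2] world 589.5 -147.0 size 47.4 49.4 71.38
brass px [330.6 192.6] world 620.0 62.0 size 47.8 48.7 11.87
dark px [385.9 201.3] world 593.9 -86.3 size 48.2 48.7 168.24
dark px [354.8 197.4] world 606.7 -3.2 size 48.8 48.9 92.44
base px [370.2 199.5] world 600.2 -44.0 size 320.9 100.9 81.11
rec [606.66162313  -2.60003101] [593.73837687 -85.59996899]
65.96268872200504 [-0.20221093 -0.97934199] base y,x of disc 107.88302019718887 3.2409802734565107 start tip [628.08843734 101.1736797 ]
61.53933677472117 [0.06724767 0.99773631] base y,x of disc -103.3057146348506 5.357174981537774 start tip [ 586.91009329 -186.90945254]
[[ 0.944 -0.331 -0.   ]
 [-0.331 -0.944 -0.001]
 [ 0.     0.001 -1.   ]]
```

Request:
step_arm --pt "0.127 0.083 0 0 0.27" --pt "0.127 0.083 0 0 0.27" --pt "0.127 0.083 0 0 0.27" --pt "0.127 0.083 0 0 0.27" --pt "0.127 0.083 0 0 0.27" --squeeze 5

```text
clock: 0.62
position: [339.2, 485.1, 234.5]
orientation: [3.097, -0.526, -0.0]
contact_force: [1.0, 0.4, -0.2]
gripper_width: 59.8
```

Request:
step_arm --pt "0.127 0.083 0 0 0.27" --pt "0.127 0.083 0 0 0.27" --pt "0.127 0.083 0 0 0.27" --pt "0.127 0.083 0 0 0.27" --pt "0.127 0.083 0 0 0.27"

```text
clock: 1.03
position: [454.9, 334.6, 234.7]
orientation: [-3.097, 0.526, -0.0]
contact_force: [0.7, -0.4, -0.2]
gripper_width: 27.0
```

Request:
step_arm --pt "0 0 0 0.019 0.27" --pt "0 0 0 0.019 0.27" --pt "0 0 0 0.019 0.27" --pt "0 0 0 0.019 0.27" --pt "0 0 0 0.019 0.27"

```text
clock: 1.45
position: [454.2, 335.9, 234.5]
orientation: [2.801, -1.423, -0.0]
contact_force: [-0.3, 0.2, 1.1]
gripper_width: 23.6
```

Request:
step_arm --pt "0 0 0 0.019 0.27" --pt "0 0 0 0.019 0.27" --pt "0 0 0 0.019 0.27" --pt "0 0 0 0.019 0.27" --pt "0 0 0 0.019 0.27"

```text
clock: 1.87
position: [454.0, 336.2, 234.4]
orientation: [2.259, -2.183, -0.0]
contact_force: [-0.7, -0.1, -0.5]
gripper_width: 23.6
```

Helper to compute tool-axis shifts for a desired world goal.

```bash
cat >> h.py <<'E'
RL=np.array([606.7,-2.8]);RR=np.array([593.8,-85.9])
def plan(goal,yaw=None):
    s=bot.get_state();M=rot(s["orientation"]);d=(np.array(goal)-s["position"])
    y=np.arctan2(M[1,0],M[0,0]);print("pos",s["position"].round(1),"yaw",np.rad2deg(y).round(2),"shift share (tool)",(M.T@d/250).round(4))
    if yaw is not None:
        t=-(np.deg2rad(yaw)-y);print("turn share",(t/2/np.pi).round(4)); M=R.from_euler('z',np.deg2rad(yaw)).as_matrix()@np.diag([1,-1,-1]);print("shift after turn",(M.T@d/250).round(4))
E
python3 - <<'E'
from h import *
w=np.array([620,62.]);d=RL-w;L=np.linalg.norm(d);d/=L
print(L,d,np.rad2deg(np.arctan2(d[1],d[0])))
plan([*(w-48*d),234.5],np.rad2deg(np.arctan2(d[1],d[0])))
E
```

```text
66.15081254225075 [-0.20105573 -0.9795798 ] -101.59870211661682
pos [454.  336.2 234.4] yaw -88.04 shift share (tool) [ 9.322e-01 -6.709e-01 -3.000e-04]
turn share 0.0377
shift after turn [ 7.489e-01 -8.708e-01 -3.000e-04]
```

Request:
step_arm --pt "0 0 0 0.0188 0.27" --pt "0 0 0 0.0188 0.27" --pt "0.094 -0.109 0 0 0.27" --pt "0.094 -0.109 0 0 0.27" --pt "0.094 -0.109 0 0 0.27"

```text
clock: 2.28
position: [520.9, 250.7, 234.6]
orientation: [-1.996, 2.426, 0.0]
contact_force: [1.4, 0.5, -0.7]
gripper_width: 23.3
```

Request:
step_arm --pt "0.094 -0.109 0 0 0.27" --pt "0.094 -0.109 0 0 0.27" --pt "0.094 -0.109 0 0 0.27" --pt "0.094 -0.109 0 0 0.27" --pt "0.094 -0.109 0 0 0.27"

```text
clock: 2.7
position: [632.1, 107.8, 234.5]
orientation: [1.993, -2.428, -0.0]
contact_force: [0.6, 1.0, 0.6]
gripper_width: 23.9
```

Request:
step_arm --pt "0 0 0.12 0 0.27" --pt "0 0 0.12 0 0.27" --pt "0 0 0.12 0 0.27" --pt "0 0 0.12 0 0.27" --pt "0 0 0 0 0.27"

```text
clock: 3.12
position: [627.5, 107.9, 108.0]
orientation: [1.985, -2.423, -0.006]
contact_force: [-2.1, -0.1, -1.4]
gripper_width: 23.9
```

Run:
```python
from h import *
w=np.array([620,62.]);d=RL-w;L=np.linalg.norm(d);d/=L
plan([*(w-48*d),35],np.rad2deg(np.arctan2(d[1],d[0])))
save(bot.get_image("wrist"),"w1");measure("m2")
```

```text
pos [627.5 107.9 108. ] yaw -101.33 shift share (tool) [-0.0074 -0.0102  0.292 ]
turn share 0.0007
shift after turn [-0.0061 -0.0075  0.2921]
V 11 192
brass px [409.2 202.1] world 589.8 -146.1 size 49.5 49.8 64.75
brass px [332.9 193.8] world 616.8 55.3 size 32.1 48.5 66.37
dark px [312.7 207. ] world 583.6 110.2 size 23.4 25.3 117.83
dark px [385.9 201.4] world 593.9 -86.3 size 45.6 46.5 170.53
dark px [354.8 197.4] world 606.7 -3.1 size 46.2 46.3 104.21
dark px [389.7 182. ] world 635.7 -100.2 size 27.8 325.8 170.69
base px [378.8 201.5] world 597.3 -61.9 size 286.7 103.0 81.19
```

View pics/w1.png

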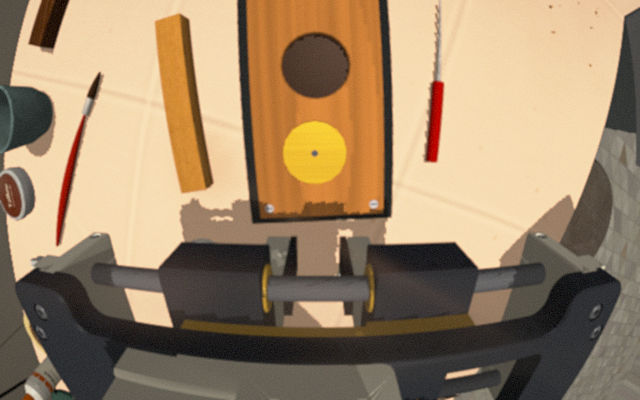

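Request:
step_arm --pt "0 -0.008 0.07 0 0.27" --pt "0 0 0.07 0 0.27" --pt "0 0 0.07 0 0.27" --pt "0 0 0.06 0 0.27" --pt "0 0 0 0 0.27"

```text
clock: 3.63
position: [633.1, 109.2, 46.8]
orientation: [1.993, -2.427, -0.001]
contact_force: [-1.4, 0.3, -0.7]
gripper_width: 23.6
```

Request:
step_arm --pt "0 0 0 0 0.27" --pt "0 0 0 0 0.27" --pt "0 0 0 0 0.27" --pt "0 0 0 0 0.27" --pt "0 0 0 0 0.27"

```text
clock: 4.05
position: [633.9, 109.3, 48.2]
orientation: [-1.993, 2.427, -0.001]
contact_force: [-0.4, 0.3, -0.6]
gripper_width: 23.9
```

Run:
```python
from h import *
w=np.array([620,62.]);d=RL-w;L=np.linalg.norm(d);d/=L
plan([*(w-48*d),35.5],np.rad2deg(np.arctan2(d[1],d[0])))
im=bot.get_image("wrist");save(im,"w2");print(bot.get_state()["contact_force"])
```

```text
pos [633.9 109.3  48.2] yaw -101.22 shift share (tool) [0.0043 0.0164 0.0508]
turn share 0.001
shift after turn [0.0044 0.0163 0.0508]
[ 0.66720566  0.33685624 -0.47006441]
```

View pics/w2.png

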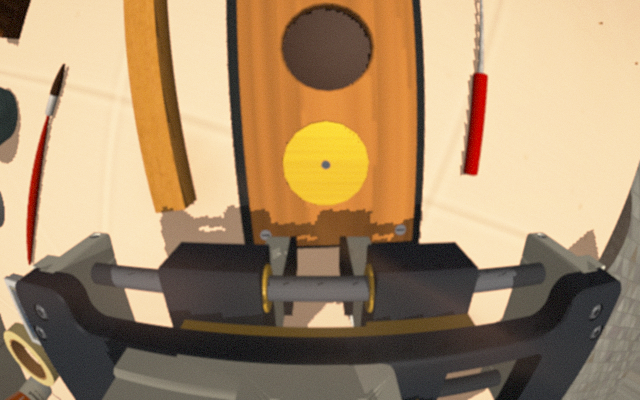

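Request:
step_arm --pt "0 0.016 0 0.001 0.27" --pt "0 0 0.02 0 0.27" --pt "0 0 0.02 0 0.27" --pt "0 0 0.012 0 0.27" --pt "0 0 0 0 0.27"

```text
clock: 4.52
position: [628.7, 109.6, 32.8]
orientation: [1.984, -2.433, -0.001]
contact_force: [0.0, -0.8, 0.6]
gripper_width: 23.9
```

Request:
step_arm --pt "0.01 0 0 0 0.27" --pt "0.01 0 0 0 0.27" --pt "0.01 0 0 0 0.27" --pt "0.01 0 0 0 0.27" --pt "0 0 0 0 0.27"

```text
clock: 4.93
position: [627.3, 99.5, 34.2]
orientation: [-1.985, 2.435, -0.0]
contact_force: [-0.3, -0.1, -0.7]
gripper_width: 23.5
```

Run:
```python
from h import *
w=np.array([620,62.]);d=RL-w;L=np.linalg.norm(d);d/=L
plan([*(RL-30.3*d),35.5],np.rad2deg(np.arctan2(d[1],d[0])))
im=bot.get_image("wrist");save(im,"w3");print(bot.get_state()["contact_force"])
```

```text
pos [627.3  99.5  34.2] yaw -101.62 shift share (tool) [ 0.296  -0.0016 -0.0051]
turn share -0.0001
shift after turn [ 0.296  -0.0015 -0.0051]
[-0.52766359 -0.36107711  0.15602246]
```

View pics/w3.png

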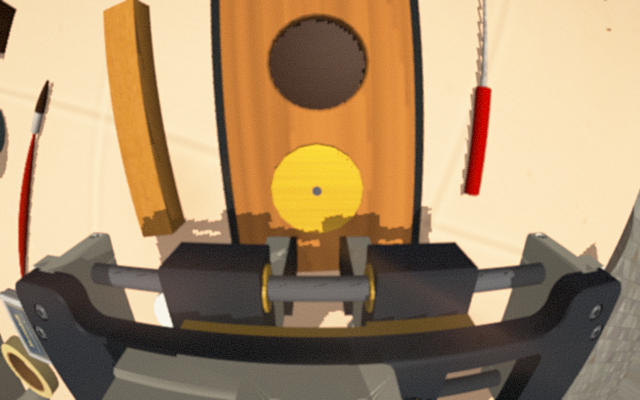

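Request:
step_arm --pt "0.012 0 -0.004 0 0.27" --pt "0.015 0 0 0 0.27" --pt "0.015 0 0 0 0.27" --pt "0.015 0 0 0 0.27" --pt "0.015 0 0 0 0.27"

```text
clock: 5.4
position: [623.8, 82.1, 35.2]
orientation: [-1.985, 2.434, -0.0]
contact_force: [0.5, 0.8, -0.0]
gripper_width: 23.9
```

Request:
step_arm --pt "0.015 0 0 0 0.27" --pt "0.015 0 0 0 0.27" --pt "0.015 0 0 0 0.27" --pt "0.015 0 0 0 0.27" --pt "0.015 0 0 0 0.27"

```text
clock: 5.82
position: [620.0, 63.7, 35.1]
orientation: [-1.986, 2.434, -0.0]
contact_force: [0.3, 0.8, 1.3]
gripper_width: 23.5
```

Request:
step_arm --pt "0.015 0 0 0 0.27" --pt "0.015 0 0 0 0.27" --pt "0.015 0 0 0 0.27" --pt "0.01 0 0 0 0.27" --pt "0 0 0 0 0.27"

```text
clock: 6.23
position: [617.0, 50.0, 35.0]
orientation: [1.985, -2.435, -0.0]
contact_force: [-0.6, -0.4, -0.1]
gripper_width: 23.2
```

Run:
```python
from h import *
w=np.array([620,62.]);d=RL-w;L=np.linalg.norm(d);d/=L
plan([*(RL-30.3*d),35.5],np.rad2deg(np.arctan2(d[1],d[0])))
im=bot.get_image("wrist");save(im,"w4");print(bot.get_state()["contact_force"])
```

```text
pos [617.  50.  35.] yaw -101.62 shift share (tool) [ 0.0938 -0.0019 -0.0018]
turn share -0.0
shift after turn [ 0.0938 -0.0019 -0.0018]
[ 0.05344079 -0.19580396 -0.22527352]
```

View pics/w4.png

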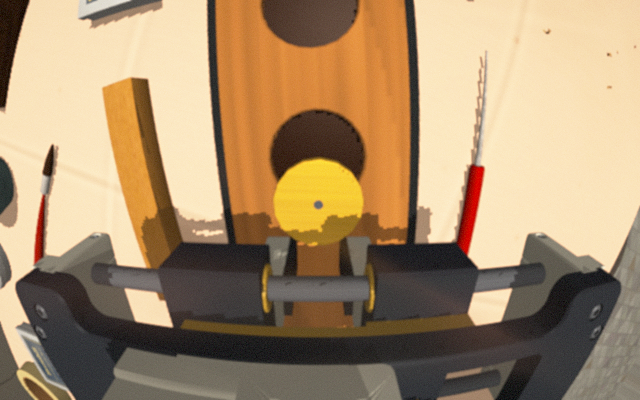

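Request:
step_arm --pt "0.012 0 0 0 0.27" --pt "0.012 0 0 0 0.27" --pt "0.012 0 0 0 0.27" --pt "0.012 0 0 0 0.27" --pt "0.01 0 0 0 0.27"

```text
clock: 6.7
position: [614.3, 36.0, 35.1]
orientation: [-1.986, 2.434, -0.0]
contact_force: [1.3, 1.3, 0.8]
gripper_width: 23.8
```

Request:
step_arm --pt "0.008 0 0 0 0.27" --pt "0.008 0 0 0 0.27" --pt "0.006 0 0 0 0.27" --pt "0.006 0 0 0 0.27" --pt "0 0 0 0 0.27"

```text
clock: 7.12
position: [612.7, 29.1, 34.9]
orientation: [1.985, -2.434, -0.0]
contact_force: [-0.0, -0.2, -0.5]
gripper_width: 23.8
```

Run:
```python
from h import *
w=np.array([620,62.]);d=RL-w;L=np.linalg.norm(d);d/=L
plan([*(RL-30.3*d),35.5],np.rad2deg(np.arctan2(d[1],d[0])))
im=bot.get_image("wrist");save(im,"w5");print(bot.get_state()["contact_force"])
```

```text
pos [612.7  29.1  34.9] yaw -101.61 shift share (tool) [ 0.0087 -0.0022 -0.0023]
turn share -0.0
shift after turn [ 0.0087 -0.0022 -0.0023]
[0.23308168 0.16844456 0.91276804]
```

View pics/w5.png

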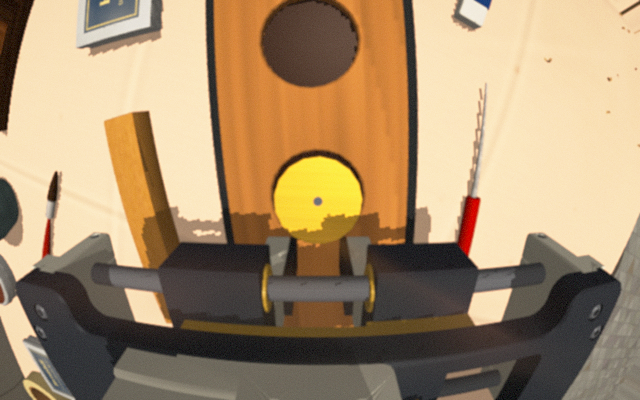

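Request:
step_arm --pt "0.004 0 0 0 0.27" --pt "0.004 0 0 0 0.27" --pt "0.003 0 0 0 0.27" --pt "0 0 0 0 0.27" --pt "0 0 0 0 0.27"

```text
clock: 7.58
position: [612.3, 26.7, 35.1]
orientation: [1.986, -2.434, -0.0]
contact_force: [0.4, -0.6, 0.0]
gripper_width: 23.8
```

Run:
```python
from h import *
w=np.array([620,62.]);d=RL-w;L=np.linalg.norm(d);d/=L
plan([*(RL-30.3*d),35.5],np.rad2deg(np.arctan2(d[1],d[0])))
im=bot.get_image("wrist");save(im,"w6");print(bot.get_state()["contact_force"])
```

```text
pos [612.3  26.7  35.1] yaw -101.59 shift share (tool) [-0.0009 -0.0017 -0.0018]
turn share 0.0
shift after turn [-0.0009 -0.0017 -0.0018]
[-0.23294074  1.14864689 -0.73220361]
```

View pics/w6.png

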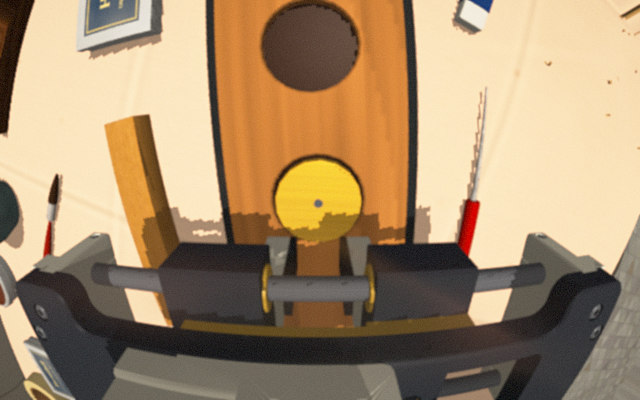

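Request:
step_arm --pt "0.004 0 0 0 0.27" --pt "0.003 0 0 0 0.27" --pt "0.003 0 0 0 0.27" --pt "0 0 0 0 0.27" --pt "0 0 0 0 0.27"

```text
clock: 8.05
position: [611.9, 24.3, 35.1]
orientation: [-1.986, 2.435, -0.0]
contact_force: [-0.1, -0.1, -0.0]
gripper_width: 23.7
```

Run:
```python
from h import *
im=bot.get_image("wrist");cv2.imwrite("pics/w7.png",cv2.resize(im["frame"][100:280,220:420,::-1],None,fx=3,fy=3));print(bot.get_state()["contact_force"])
r=im["range_z"];print(r[150:250:8,318].round(1));print(r[205,240:400:8].round(1))
```

```text
[-0.70846977 -0.27154965  0.34313735]
[161.6 161.5 163.  164.7 166.8 167.9 168.3 171.3 171.6 172.7 174.9 175.4
 178.8]
[170.1 169.5 170.4 169.7 174.  170.6 169.2 170.6 169.6 170.  170.5 169.
 169.6 170.2 170.  170.7 170.5 169.8 171.  170.8]
```

View pics/w7.png

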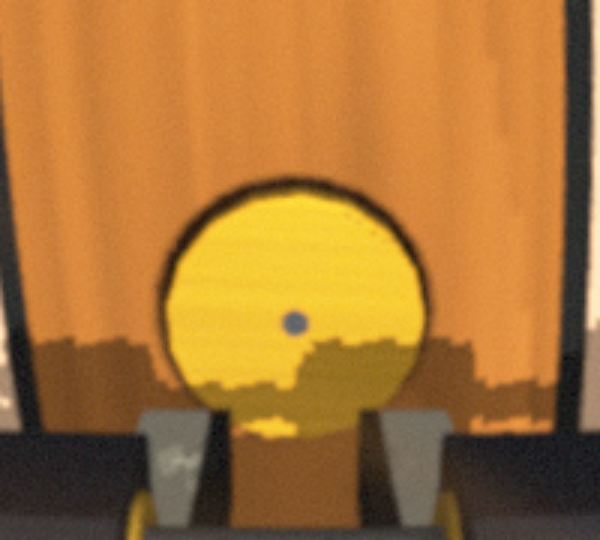

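Request:
step_arm --pt "-0.03 0 0 0 0.27" --pt "-0.03 0 -0.05 0 0.27" --pt "0 0 -0.12 0 0.27" --pt "0 0 -0.12 0 0.27" --pt "0 0 0 0 0.27"

```text
clock: 8.52
position: [618.5, 40.4, 113.7]
orientation: [-1.983, 2.427, -0.007]
contact_force: [0.6, 0.3, -0.1]
gripper_width: 23.8
```

Run:
```python
from h import *
measure("m3")
w=np.array([589.5,-147.]);d=RR-w;L=np.linalg.norm(d);d/=L
plan([*(w-48*d),120],np.rad2deg(np.arctan2(d[1],d[0]))-180)
```

```text
V 10 191
brass px [409.2 202.1] world 589.7 -146.2 size 49.4 49.7 36.92
dark px [340.3 211.1] world 571.0 36.2 size 23.9 44.8 174.19
dark px [385.9 201.4] world 593.9 -86.3 size 45.8 46.4 1.23
dark px [412.7 185.6] world 619.5 -128.7 size 50.7 189.3 174.17
base px [395.7 205.6] world 591.0 -101.9 size 205.9 102.9 81.28
pos [617.3  40.3 111.2] yaw -101.54 shift share (tool) [ 0.9465 -0.0662 -0.0377]
turn share -0.0209
shift after turn [ 0.9472  0.0583 -0.0352]
```

View pics/m3.png

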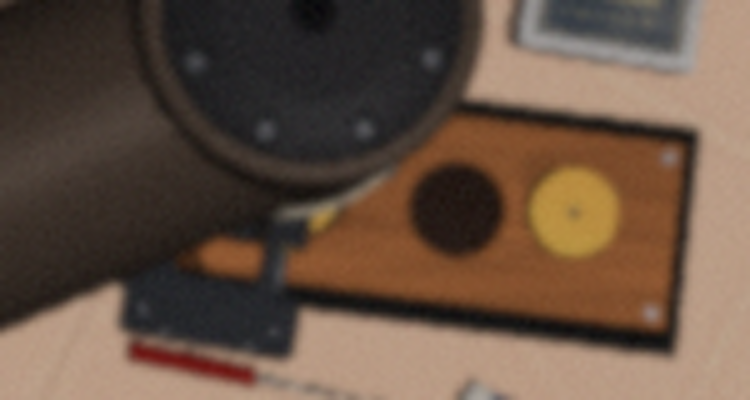

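Request:
step_arm --pt "0 0 -0.02 -0.0105 0.27" --pt "0 0 -0.02 -0.0104 0.27" --pt "0.135 0.008 0 0 0.27" --pt "0.135 0.008 0 0 0.27" --pt "0.135 0.008 0 0 0.27"

```text
clock: 8.98
position: [601.3, -61.7, 116.9]
orientation: [2.143, -2.297, -0.001]
contact_force: [0.7, -0.6, 0.2]
gripper_width: 23.8
```

Request:
step_arm --pt "0.135 0.008 0 0 0.27" --pt "0.135 0.008 0 0 0.27" --pt "0.135 0.008 0 0 0.27" --pt "0.135 0.008 0 0 0.27" --pt "0 0 0 0 0.27"

```text
clock: 9.4
position: [582.7, -199.8, 116.6]
orientation: [2.136, -2.302, -0.001]
contact_force: [1.3, 0.3, -0.1]
gripper_width: 23.6
```

Request:
step_arm --pt "0 0 0 0 0.27" --pt "0 0 0 0 0.27" --pt "0 0 0 0 0.27" --pt "0 0 0 0 0.27" --pt "0 0 0 0 0.27"

```text
clock: 9.82
position: [584.4, -194.6, 117.5]
orientation: [-2.143, 2.297, 0.0]
contact_force: [-0.2, 0.6, 0.4]
gripper_width: 23.4
```

Run:
```python
from h import *
w=np.array([589.6,-146.7]);d=RR-w;L=np.linalg.norm(d);d/=L
plan([*(w-48*d),35.5],np.rad2deg(np.arctan2(d[1],d[0]))-180)
save(bot.get_image("top"),"t4")
```

```text
pos [ 584.4 -194.6  117.5] yaw -93.99 shift share (tool) [-0.0006 -0.0075  0.3282]
turn share -0.0001
shift after turn [-0.0006 -0.0075  0.3282]
```

View pics/t4.png

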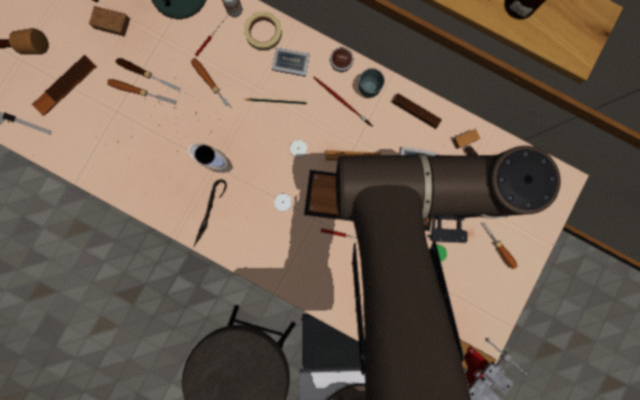

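Request:
step_arm --pt "0 -0.007 0.07 0 0.27" --pt "0 0 0.07 0 0.27" --pt "0 0 0.07 0 0.27" --pt "0 0 0.06 0 0.27" --pt "0 0 0 0 0.27"

```text
clock: 10.28
position: [584.0, -194.9, 47.0]
orientation: [2.139, -2.296, -0.006]
contact_force: [-1.5, -0.4, 0.2]
gripper_width: 23.4
```

Request:
step_arm --pt "0 0 0.03 0 0.27" --pt "0 0 0.01 0 0.27" --pt "0 0 0 0 0.27" --pt "0 0 0 0 0.27" --pt "0 0 0 0 0.27"

```text
clock: 10.7
position: [586.4, -195.8, 40.9]
orientation: [-2.141, 2.298, -0.002]
contact_force: [0.1, -0.3, 1.1]
gripper_width: 23.6
```

Run:
```python
from h import *
w=np.array([589.6,-146.7]);d=RR-w;L=np.linalg.norm(d);d/=L
plan([*(w-48*d),35.5],np.rad2deg(np.arctan2(d[1],d[0]))-180)
plan([*(RR-30.3*d),35.5])
save(bot.get_image("wrist"),"w8");save(bot.get_image("scene"),"s8");print(bot.get_state()["contact_force"])
```

```text
pos [ 586.4 -195.8   40.9] yaw -94.06 shift share (tool) [-0.0047  0.0008  0.0215]
turn share -0.0003
shift after turn [-0.0047  0.0008  0.0215]
pos [ 586.4 -195.8   40.9] yaw -94.06 shift share (tool) [-0.3193  0.0014  0.0215]
[-0.80384006 -0.37886058  0.20182568]
```

View pics/w8.png

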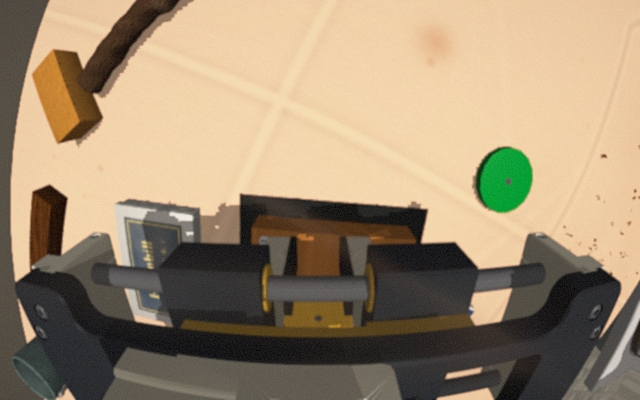

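View pics/s8.png

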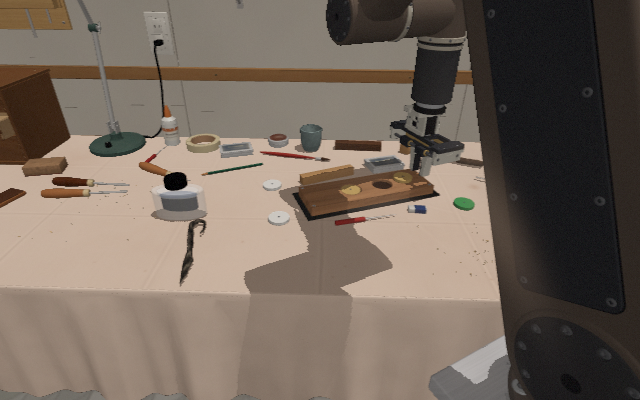

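Request:
step_arm --pt "0 0.001 0.012 0 0.27" --pt "0 0 0.01 0 0.27" --pt "0 0 0 0 0.27" --pt "0 0 0 0 0.27" --pt "-0.01 0 0 0 0.27"

```text
clock: 11.22
position: [585.8, -193.5, 34.4]
orientation: [2.141, -2.299, -0.0]
contact_force: [0.1, 0.2, 0.0]
gripper_width: 23.6
```

Request:
step_arm --pt "-0.01 0 0 0 0.27" --pt "-0.012 0 0 0 0.27" --pt "-0.015 0 0 0 0.27" --pt "-0.015 0 0 0 0.27" --pt "-0.015 0 0 0 0.27"

```text
clock: 11.63
position: [587.1, -176.0, 34.6]
orientation: [-2.141, 2.299, -0.0]
contact_force: [-0.0, -0.8, 0.2]
gripper_width: 23.9
```

Run:
```python
from h import *
w=np.array([589.6,-146.7]);d=RR-w;L=np.linalg.norm(d);d/=L
plan([*(RR-30.3*d),35.5],np.rad2deg(np.arctan2(d[1],d[0]))-180)
cv2.imwrite("pics/s9.png",cv2.resize(bot.get_image("scene")["frame"][130:230,280:460,::-1],None,fx=4,fy=4,interpolation=cv2.INTER_CUBIC));print(bot.get_state()["contact_force"])
```

```text
pos [ 587.1 -176.    34.6] yaw -94.06 shift share (tool) [-0.2403 -0.0015 -0.0035]
turn share -0.0003
shift after turn [-0.2403 -0.0019 -0.0035]
[ 0.30012231  0.97395615 -0.25135791]
```

View pics/s9.png

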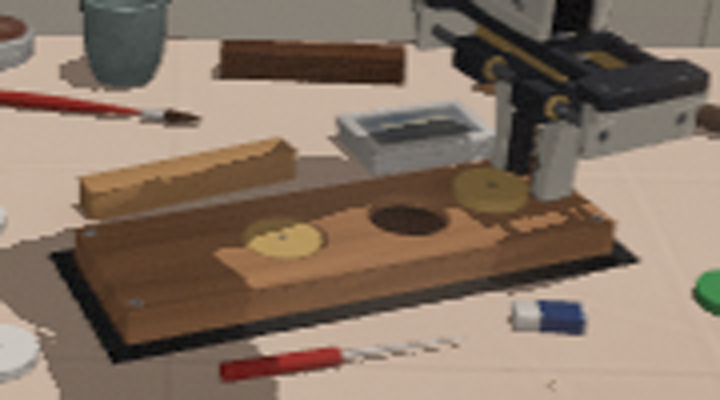

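Request:
step_arm --pt "-0.015 0 -0.002 0 0.27" --pt "-0.015 0 0 0 0.27" --pt "-0.015 0 0 0 0.27" --pt "-0.015 0 0 0 0.27" --pt "-0.015 0 0 0 0.27"

```text
clock: 12.1
position: [588.3, -157.5, 35.1]
orientation: [2.141, -2.299, -0.0]
contact_force: [-0.5, -0.8, -0.5]
gripper_width: 24.1
```

Request:
step_arm --pt "-0.015 0 0 0 0.27" --pt "-0.015 0 0 0 0.27" --pt "-0.015 0 0 0 0.27" --pt "-0.015 0 0 0 0.27" --pt "-0.012 0 0 0 0.27"

```text
clock: 12.52
position: [589.7, -139.4, 35.1]
orientation: [2.141, -2.299, 0.0]
contact_force: [-0.2, -1.2, 0.1]
gripper_width: 23.2
```

Run:
```python
from h import *
w=np.array([589.6,-146.7]);d=RR-w;L=np.linalg.norm(d);d/=L
plan([*(RR-30.3*d),35.5],np.rad2deg(np.arctan2(d[1],d[0]))-180)
cv2.imwrite("pics/s10.png",cv2.resize(bot.get_image("scene")["frame"][130:230,280:460,::-1],None,fx=4,fy=4,interpolation=cv2.INTER_CUBIC));save(bot.get_image("wrist"),"w10")
```

```text
pos [ 589.7 -139.4   35.1] yaw -94.06 shift share (tool) [-0.0936 -0.0015 -0.0017]
turn share -0.0003
shift after turn [-0.0936 -0.0017 -0.0017]
```

View pics/s10.png

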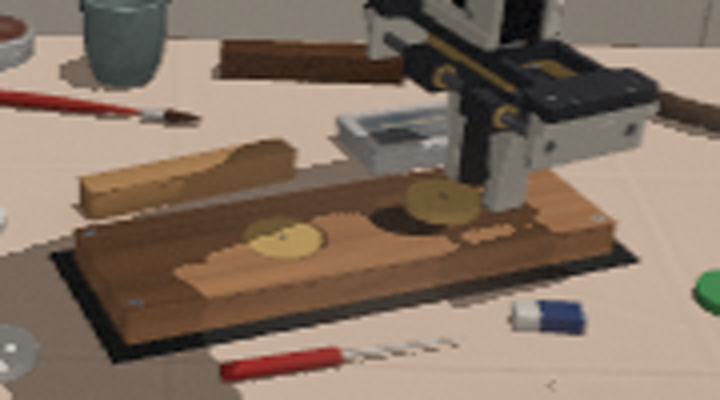

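View pics/w10.png

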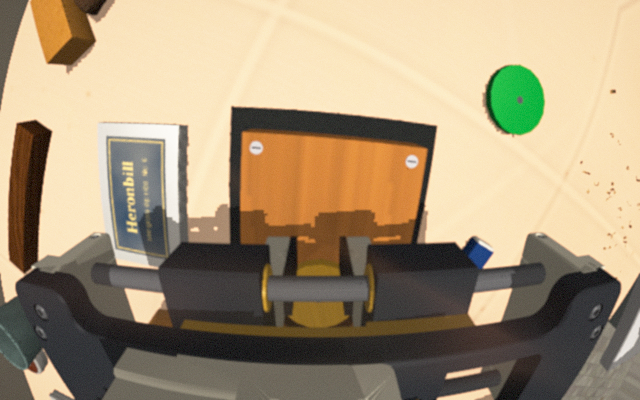

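Request:
step_arm --pt "-0.012 0 0 0 0.27" --pt "-0.012 0 0 0 0.27" --pt "-0.012 0 0 0 0.27" --pt "-0.012 0 0 0 0.27" --pt "-0.01 0 0 0 0.27"

```text
clock: 13.03
position: [590.7, -125.1, 35.1]
orientation: [2.141, -2.299, 0.0]
contact_force: [0.4, -1.1, 0.8]
gripper_width: 23.7
```

Request:
step_arm --pt "-0.008 0 0 0 0.27" --pt "-0.008 0 0 0 0.27" --pt "-0.008 0 0 0 0.27" --pt "-0.006 0 0 0 0.27" --pt "-0.004 0 0 0 0.27"

```text
clock: 13.45
position: [591.2, -116.7, 35.0]
orientation: [-2.141, 2.299, 0.0]
contact_force: [-0.1, 0.5, -0.1]
gripper_width: 23.7
```

Request:
step_arm --pt "-0.004 0 0 0 0.27" --pt "-0.003 0 0 0 0.27" --pt "-0.003 0 0 0 0.27" --pt "0 0 0 0 0.27" --pt "0 0 0 0 0.27"

```text
clock: 13.87
position: [591.4, -114.4, 35.1]
orientation: [-2.141, 2.299, 0.0]
contact_force: [-0.3, -0.7, -1.1]
gripper_width: 23.6
```

Run:
```python
from h import *
w=np.array([589.6,-146.7]);d=RR-w;L=np.linalg.norm(d);d/=L
plan([*(RR-30.3*d),35.5],np.rad2deg(np.arctan2(d[1],d[0]))-180)
cv2.imwrite("pics/s11.png",cv2.resize(bot.get_image("scene")["frame"][130:230,280:460,::-1],None,fx=4,fy=4,interpolation=cv2.INTER_CUBIC))
```

```text
pos [ 591.4 -114.4   35.1] yaw -94.06 shift share (tool) [ 0.0068 -0.0016 -0.0018]
turn share -0.0003
shift after turn [ 0.0068 -0.0016 -0.0018]
```

View pics/s11.png

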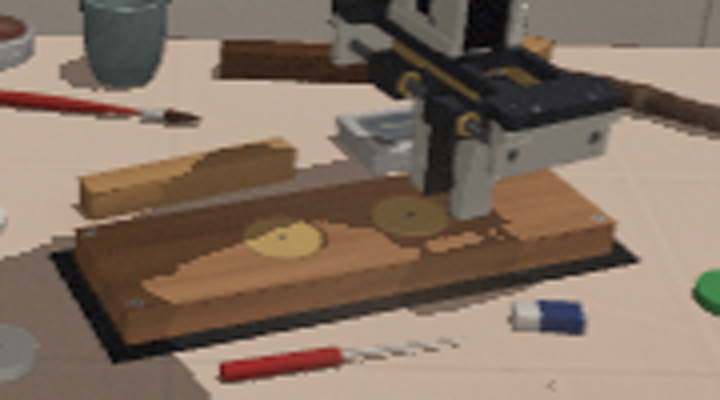

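Request:
step_arm --pt "0.03 0 0 0 0.27" --pt "0.03 0 -0.05 0 0.27" --pt "0 0 -0.14 0 0.27" --pt "0 0 -0.14 0 0.27" --pt "0 0 -0.14 0 0.27"

```text
clock: 14.33
position: [589.7, -130.2, 153.6]
orientation: [2.14, -2.299, -0.001]
contact_force: [1.3, 0.6, -0.3]
gripper_width: 23.8
```

Request:
step_arm --pt "0.14 0 0 0 0.27" --pt "0.14 0 0 0 0.27" --pt "0.14 0 0 0 0.27" --pt "0.14 0 0 0 0.27" --pt "0.14 0 0 0 0.27"

```text
clock: 14.75
position: [577.4, -306.0, 152.8]
orientation: [-2.141, 2.298, -0.0]
contact_force: [-0.6, 1.1, 0.7]
gripper_width: 23.7
```

Request:
step_arm --pt "0.14 0 0 0 0.27" --pt "0.14 0 0 0 0.27" --pt "0 0 0 0 0.27" --pt "0 0 0 0 0.27" --pt "0 0 0 0 0.27"

```text
clock: 15.17
position: [572.4, -374.3, 152.1]
orientation: [2.14, -2.3, -0.001]
contact_force: [-0.3, -0.3, 0.3]
gripper_width: 23.4
```

Run:
```python
from h import *
im,b,h=measure("m12");r=im["range_z"]
K=im["camera_matrix"];Rm=rot(im["attitude"])
def z(u,v):
    p=[((u+i-K[0,2])/K[0,0],(v+j-K[1,2])/K[1,1],r[v+j,u+i]) for i in range(-4,5) for j in range(-4,5)]
    P=np.array([[x*d,y*d,d] for x,y,d in p])@Rm.T+im["xyz"];c=P.mean(0);n=np.linalg.svd(P-c)[2][2];return c.round(1),np.arccos(abs(n[2])).round(3)
for q in((355,197),(386,201),(325,195),(420,208)):print(q,z(*q))
save(im,"t12")
cv2.imwrite("pics/s12.png",cv2.resize(bot.get_image("scene")["frame"][130:230,280:460,::-1],None,fx=4,fy=4,interpolation=cv2.INTER_CUBIC))
```

```text
V 6 199
brass px [391.5 204. ] world 585.4 -99.3 size 16.3 41.0 65.8
dark px [417.8 163.7] world 692.8 -182.1 size 27.2 97.2 174.38
(355, 197) (array([605.3,  -1.1,  50.5]), np.float64(1.469))
(386, 201) (array([594.6, -86. ,  24.1]), np.float64(0.01))
(325, 195) (array([614.7,  76.6,  23.9]), np.float64(0.08))
(420, 208) (array([ 573.6, -176.3,   24. ]), np.float64(0.072))
```

View pics/t12.png

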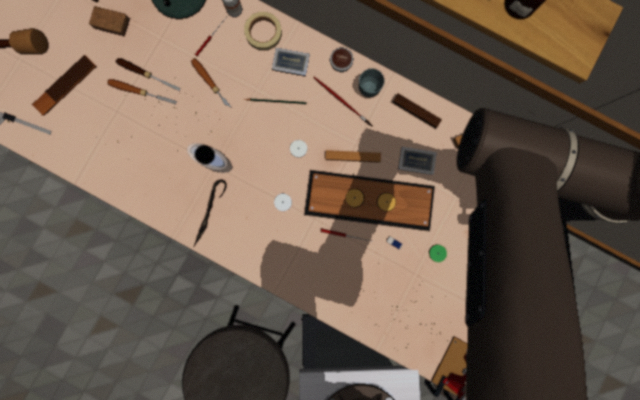

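View pics/s12.png

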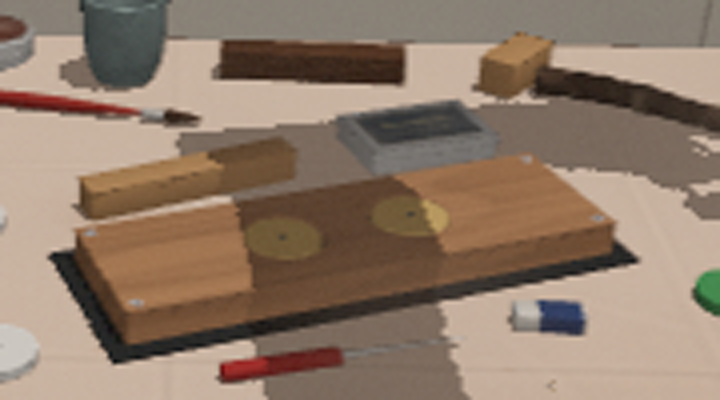

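Run:
```python
from h import *
im=bot.get_image("top");r=im["range_z"];K=im["camera_matrix"];Rm=rot(im["attitude"])
for u0,v0 in((355,197),(386,201)):
    v,u=np.mgrid[v0-6:v0+7,u0-6:u0+7];d=r[v,u];k=d>0
    P=np.stack([(u-K[0,2])/K[0,0]*d,(v-K[1,2])/K[1,1]*d,d],-1)[k]@Rm.T+im["xyz"]
    g=abs(P[:,2]-np.median(P[:,2]))<8;P=P[g];c=P.mean(0);n=np.linalg.svd(P-c)[2][2]
    print(c.round(1),"tilt",np.arccos(abs(n[2])).round(3),(~k).sum(),(~g).sum())
h=cv2.cvtColor(cv2.resize(im["frame"],None,fx=5,fy=5,interpolation=cv2.INTER_CUBIC),cv2.COLOR_RGB2HSV)[800:1200,1475:2225]
m=((h[:,:,0]>15)&(h[:,:,0]<30)&(h[:,:,1]>110)).astype(np.uint8)
for c in cv2.findContours(m,0,1)[0]:
    if cv2.contourArea(c)>3000:
        w=ontoplane(im,(c[:,0]+.5)/5-.5+[295,160],24)[:,:2].astype(np.float32);print(cv2.minEnclosingCircle(w))
```

```text
[607.4  -3.3  23.8] tilt 0.028 1 0
[594.6 -86.   23.9] tilt 0.016 0 0
((593.3574829101562, -86.167724609375), 25.892608642578125)
((606.392822265625, -1.741210699081421), 25.377132415771484)
```

Both tops are level with the face at 24 mm and the centres match the recesses, so I'm handing in.

```bash
python3 -c "
from h import *
print(bot.finish_job())"
```

```text
the job is handed in; nothing more can be done
None
```

I pushed both brass weights along the wood with the two fingertips, held about 24 mm apart and never gripping. Each dropped into its own recess, then I backed the arm clear and handed the job in at about 15 s.

- **Height:** the disc tops read 23.8 mm (left) and 23.9 mm (right), level with the base's 24 mm top face.
- **Tilt:** 0.028 rad (left) and 0.016 rad (right), under the 0.06 limit. These come from noisy depth readings.
- **Centring:** both discs are within about 1.2 mm of the recess centres I measured at the start.
- **Forces:** the wrist force readings I saw stayed around 2 N or less. Nothing else looked moved in the pictures, though I did not re-measure the other objects.

My first check after backing off gave wrong values for the left disc: a height of 50.5 mm and a tilt of 1.47 rad. The patch of depth image it used held a pixel with no reading; leaving such pixels out gave the left-disc values above. In the same check my colour-mask routine failed because the discs lay in the arm's shadow, so I re-ran it without the brightness limit.

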